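# Load the dry bath: every vessel into the heating block bored to its size

### The arm

A 7-joint arm with a two-finger parallel gripper is mounted at the origin on a cart in front of the work surface, level with it; the furniture and walls round the work are solid. World frame = base frame: x ahead of the robot, y to its left, z up, the work surface at z = 0. Lengths are in m, angles in rad, forces in N, time in s.
With the tool pointing down it reaches from about 0.35 to 0.9 m from the base axis. Payload 19.9 kg.
Tool frame: the origin (TCP) lies midway between the tips of the shut fingers; the grasp point (between the pads) lies 19 mm behind it (env.tcp_to_grasp is the distance from the TCP to the grasp point, in m); z points along the fingers, y is the line along which they close (so a half turn about z gives the same grasp; the last joint's range is limited). The gripper opens to 85 mm and grips with 20 to 120 N. Pads are 22 mm wide; open, the fingers measure 114 mm over their backs; the gripper's body (76 mm by 85 mm) begins 54 mm behind the grasp point. The pads swing forward as they close: fully open they stand 13 mm farther back than shut.
Start: joints at [-1.254, 0.417, -0.01, 1.614, 0.005, 1.111, -0.053], TCP at [0.219, 0.585, 0.204] pointing down, gripper open.
Joint ranges: [-2.81, 2.81], [-0.39, 2.02], [-1.27, 1.25], [0.06, 2.57], [-1.19, 4.33], [0.19, 2], [-2.82, 2.82]. Speed limits (rad/s): [1.89, 1.89, 2.39, 2.39, 3.01, 3.01, 3.01].

### API

Orientations are given as a rotation vector (axis times angle).
In Python, from rig import env, cams, workorder gives the robot as it stands. The module is installed in compiled form; this text tells all that it offers.
- The arm moves only by the tool step_arm, never from a script. Its argument "deltas" is a list that holds one entry, the list of rows, each a list of 6 numbers: the shift along the tool's x, y, z in cm, then the turn, a rotation vector about the tool's x, y, z in degrees. A call has exactly 5 rows; each row shifts and turns the commanded pose from where the row before left it, along the tool's axes as they then stand; what a row does not reach is not made up. A row lasts 1/10 s, in which the tool goes at most 50 mm and 8.59 degrees, less where a joint would pass 70% of its speed; a pose out of reach is approached as far as the arm can. A call is refused whole if a number of a shift passes 5 or a number of a turn 8.59, either way. A call with a gripper value outside its range is refused whole. "hand" is the opening, from 0 (shut) to 1 (fully open), set as the call begins (left out, the last holds). The fingers move at their own pace and stop on an object; the grip force is fixed at half the most. Time passes only in rows, so rows that do not move let the fingers close, or fill a call up. It gives the time, the measured TCP pose, the force, the opening and the grip force at its end, in the units of the state.
- env.state(): the state, without advancing time (a new reading comes with each control period).
- cams.get_image(name): name is "scene" or "top" or "wrist"; returns a dict with "frame" (480x640x3 uint8, red, green, blue), "range_z" (480x640 float32, m along the optical axis (not along the pixel's ray), 0 where there is no reading), "fx", "fy", "cx", "cy" (pixels), "pose" (4x4, takes a point from camera to world coordinates). Camera axes: x right, y down, z forward; pixel columns grow to the right and rows downward; lengths in m; the calibration is good to about 2 mm. A picture is of the moment at which its call begins.
- workorder.hand_in(): hands the job in; it is judged then, once.
The state is a dict: "clock": time; "joint_positions": joint angles; "joint_vel": joint speeds; "joint_efforts": joint torques, N m; "eef_pos": TCP position; "tool_rot": TCP orientation; "wrist_force": force on the tool from outside, world axes, zero at the start; "moment": the same for the moment, N m; "width": opening from 0.0 (shut) to 1.0 (fully open); "finger_force": force on a finger pad.
Only numpy, scipy, OpenCV 4.12 (cv2) and the standard library are available. Lean on these libraries where they do the work, as an engineer would, in place of code of your own. Each camera call takes 0.05 s, during which the arm holds its last target. There are 200 camera calls.

### The job

Load the dry bath for warming: put the vial, the 50 ml tube, the brown bottle and the white bottle each into the heating block whose well is bored to its size, since heat only passes in a well that fits. Keep every vessel upright on the way, and leave each standing upright on the floor of its own well, with nothing knocked out again.

Things in the scene. Friction and masses are not known exactly. Their poses are not given: they have to be found in the camera images.
- vial: small amber glass vial with white paper band and white screw cap; body 20 mm diameter, 75 mm high in all, cap 22.6 mm diameter over the top 15 mm (grip the cap). 35 g. Origin: centre of its underside; z up along its axis. Stands upright at the start.
- tube_50ml: skirted 50 ml centrifuge tube, off-white plastic with thin graduation rings and orange screw cap; body 30 mm diameter, 116 mm high in all, cap 35 mm diameter over the top 18 mm (grip the cap). 50 g. Origin: centre of its underside; z up along its axis. Stands upright at the start.
- bottle_brown: small brown reagent bottle with red screw cap; body 44 mm diameter, 90 mm high in all, cap 29 mm diameter over the top 16 mm (grip the cap, it is screwed tight and does not turn). 100 g. Origin: centre of its underside; z up along its axis. Stands upright at the start.
- bottle_white: white reagent bottle with blue screw cap; body 56 mm diameter, 120 mm high in all, cap 34 mm diameter over the top 22 mm (grip the cap, it is screwed tight and does not turn). 150 g. Origin: centre of its underside; z up along its axis. Stands upright at the start.
- block_29: aluminium heating block 84 x 84 x 50 mm, fixed, one of four set two by two in the white dry bath. In its top one central round well 29 mm wide, 35 mm deep, widening as a steep cone to 37 mm at the mouth over the top 10 mm. Origin: centre of the block's underside, on the well's axis; z up. Well floor at z = 15 mm, block top at z = 50 mm (83 mm above the worktop), bath rim 5 mm lower.
- block_40: aluminium heating block 84 x 84 x 50 mm, fixed, one of four set two by two in the white dry bath. In its top one central round well 40 mm wide, 35 mm deep, widening as a steep cone to 48 mm at the mouth over the top 10 mm. Origin: centre of the block's underside, on the well's axis; z up. Well floor at z = 15 mm, block top at z = 50 mm (83 mm above the worktop), bath rim 5 mm lower.
- block_54: aluminium heating block 84 x 84 x 50 mm, fixed, one of four set two by two in the white dry bath. In its top one central round well 54 mm wide, 35 mm deep, widening as a steep cone to 62 mm at the mouth over the top 10 mm. Origin: centre of the block's underside, on the well's axis; z up. Well floor at z = 15 mm, block top at z = 50 mm (83 mm above the worktop), bath rim 5 mm lower.
- block_66: aluminium heating block 84 x 84 x 50 mm, fixed, one of four set two by two in the white dry bath. In its top one central round well 66 mm wide, 35 mm deep, widening as a steep cone to 74 mm at the mouth over the top 10 mm. Origin: centre of the block's underside, on the well's axis; z up. Well floor at z = 15 mm, block top at z = 50 mm (83 mm above the worktop), bath rim 5 mm lower.
There are look-alikes about, which are no part of the job. What is shaped like the bottle_white but purple is not meant. Of the things shaped like the bottle_brown, the brown one is meant.

How it is judged:
By the outcome, as a careful person would: the job done as asked, in the order asked, and still so for the second after the job is handed in, with the robot touching nothing.
It also fails if it takes over 99 s, if anything falls off the work surface, if the arm or the gripper's body presses on something with over 40 N, if the wrist force passes 120 N, or if a joint passes its speed limit or range.

## Working session

There is one attempt and no reset: what is moved stays moved. The work goes in short steps, Python scripts to look and compute and a tool call to move; the robot and the scene stay as the last step left them, time stands still between calls to the robot, and variables do not carry over. Pictures are saved under pics/ and viewed, at most 14 in all, crops included, and the job is handed in when it is done.

Besides the shell and the picture viewer there is one more tool, called by a JSON object that holds its "fn" and its "kwargs". step_arm: Moves the arm, as the interface text tells. Its arguments: {"type":"object","properties":{"deltas":{"type":"array","items":{"type":"array","items":{"type":"array","items":{"type":"number"}}}},"hand":{"type":"number"}},"required":["deltas"]}

```bash
mkdir -p pics; python3 - <<'E'
from rig import env,cams
import cv2,numpy as np
for n in("scene","top"):
    d=cams.get_image(n); cv2.imwrite(f"pics/{n}0.png",d["frame"][:,:,::-1]); np.savez(f"{n}0.npz",**d)
    print(n,d["fx"],d["cx"],d["cy"],np.round(d["pose"],3).tolist())
print(env.state(),env.tcp_to_grasp)
E
```

```text
scene 547.6866416612462 318.4833153194663 239.98491599746748 [[0.79, -0.46, 0.406, 0.14], [-0.613, -0.612, 0.5, -0.578], [0.019, -0.644, -0.765, 0.77], [0.0, 0.0, 0.0, 1.0]]
top 594.717450340541 315.2239966147653 240.94287354535678 [[0.007, -0.998, 0.062, 0.456], [-1.0, -0.007, -0.009, -0.121], [0.009, -0.062, -0.998, 0.978], [0.0, 0.0, 0.0, 1.0]]
{'clock': 0.1, 'joint_positions': array([-1.25449549,  0.41793626, -0.01029585,  1.6141027 ,  0.00472145,
        1.11071544, -0.05300233]), 'joint_vel': array([ 0.00069593, -0.00166987,  0.00081938, -0.00084383, -0.00022696,
       -0.00027761, -0.00011453]), 'joint_efforts': array([ 2.81824752e-03, -8.65814567e+01,  6.81176372e-01, -4.35641778e+01,
        1.92651898e-02,  4.76427944e-03,  2.54775614e-05]), 'eef_pos': array([0.21878475, 0.58508801, 0.20391391]), 'tool_rot': array([-5.59008914e-01, -3.09136219e+00,  1.78271401e-03]), 'wrist_force': array([-0.32486844, -0.2833681 , -0.37845405]), 'moment': array([-0.03693899,  0.02571641, -0.04196628]), 'finger_force': 0.0, 'width': 1.002779930518842} 0.0187
```

View pics/scene0.png

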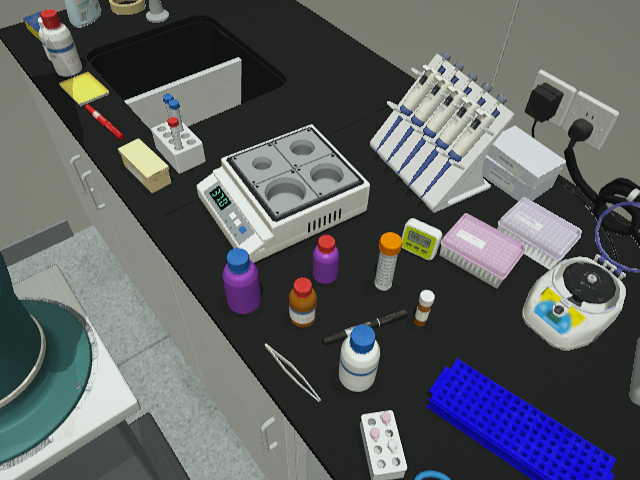

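View pics/top0.png

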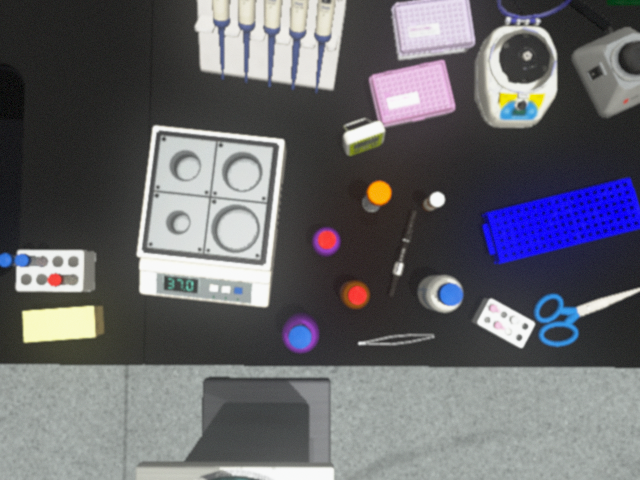

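The scene view shows the candidates:
- **Bottle_brown shape:** brown with red cap at scene (302,302), top (356,294), and purple with red cap at scene (326,259). The brown one is meant.
- **Bottle_white shape:** white with blue cap at scene (360,357), top (441,293), purple with blue cap at scene (241,282), and a far white bottle with red cap at (60,45). The white one with the blue cap is meant.
- **Single items:** the tube is at scene (387,262) and the vial at (424,308).
- **Wells in the top view:** (178,222) small, (186,165), (242,172), and (237,228) large.

Next I'll measure them and make a confirming crop.

```bash
cat > h.py <<'E'
import numpy as np,cv2
def cloud(d):
    v,u=np.mgrid[0:480,0:640]; z=d["range_z"]
    P=np.stack([(u-d["cx"])/d["fx"]*z,(v-d["cy"])/d["fy"]*z,z],-1)
    return P@d["pose"][:3,:3].T+d["pose"][:3,3]
def ray(d,u,v):
    r=d["pose"][:3,:3]@np.array([(u-d["cx"])/d["fx"],(v-d["cy"])/d["fy"],1]); return d["pose"][:3,3],r/np.linalg.norm(r)
def plane(d,u,v,z):
    o,r=ray(d,u,v); return o+r*(z-o[2])/r[2]
def tri(rays):
    A=sum(np.eye(3)-np.outer(r,r) for o,r in rays); b=sum((np.eye(3)-np.outer(r,r))@o for o,r in rays)
    p=np.linalg.solve(A,b); return p,[np.linalg.norm((np.eye(3)-np.outer(r,r))@(p-o)) for o,r in rays]
E
python3 - <<'E'
from h import *
D={n:dict(np.load(n+"0.npz")) for n in("scene","top")}
seed={"vial":((426,296),(435,200)),"tube":((389,242),(378,192)),"brown":((302,287),(357,295)),"white":((361,339),(450,294)),"purpR":((326,243),(326,240)),"purpB":((237,258),(299,335))}
ht=dict(vial=.075,tube=.116,brown=.09,white=.12,purpR=.09,purpB=.12)
rad=dict(vial=.0113,tube=.0175,brown=.0145,white=.017,purpR=.0145,purpB=.017)
for k,s in seed.items():
    out=[];rays=[]
    for n,(u,v) in zip(("scene","top"),s):
        d=D[n];P=cloud(d); yy,xx=np.mgrid[0:480,0:640]
        near=(np.hypot(xx-u,yy-v)<22)&(d["range_z"]>0)
        zs=P[...,2][near]; zt=np.percentile(zs[zs<.2],99); 
        m=near&(P[...,2]>zt-.004)&(P[...,2]<zt+.01)
        (cu,cv),r=cv2.minEnclosingCircle(np.argwhere(m)[:,::-1].astype(np.float32)); 
        mu=xx[m].mean();mv=yy[m].mean(); rays.append(ray(d,mu,mv)); out.append(np.round([mu,mv,zt,*plane(d,mu,mv,ht[k])[:2],m.sum()],3))
    p,e=tri(rays); print(k,*out,"tri",p.round(4),np.round(e,4))
for n in D:
    d=D[n];P=cloud(d);z=P[...,2]
    m=((z<.079)&(z>.03)).astype(np.uint8)
    top=((np.abs(z-.083)<.004)).astype(np.uint8)
    print(n,"top z med",np.median(z[top>0]))
    cs,_=cv2.findContours(top,cv2.RETR_CCOMP,cv2.CHAIN_APPROX_NONE)
    for c in cs:
        if 150<cv2.contourArea(c)<4000:
            e=cv2.fitEllipse(c); q=np.array([plane(d,*p,.083) for p in c[:,0].astype(float)])
            A=np.c_[2*q[:,:2],np.ones(len(q))]; s=np.linalg.lstsq(A,(q[:,:2]**2).sum(1),rcond=None)[0]
            R=np.sqrt(s[2]+s[0]**2+s[1]**2)
            if R<.06: print(np.round(e[0],1),s[:2].round(4),"diam",(2*R).round(4))
f=D["scene"]["frame"][220:400,210:450,::-1]; cv2.imwrite("pics/crop0.png",cv2.resize(f,None,fx=3.3,fy=3.3,interpolation=2))
E
```

```text
vial [ 4.26901e+02  2.95577e+02  7.70000e-02  5.74000e-01 -3.12000e-01
  1.42000e+02] [ 4.37250e+02  1.98897e+02  7.70000e-02  5.78000e-01 -3.15000e-01
  1.36000e+02] tri [ 0.576  -0.3133  0.0747] [0.0024 0.0024]
tube [ 3.90652e+02  2.39960e+02  1.18000e-01  5.78000e-01 -2.19000e-01
  2.73000e+02] [ 3.79466e+02  1.91706e+02  1.18000e-01  5.82000e-01 -2.21000e-01
  3.26000e+02] tri [ 0.5801 -0.2199  0.1157] [0.0026 0.0026]
brown [ 3.02327e+02  2.84083e+02  9.20000e-02  4.28000e-01 -1.88000e-01
  2.05000e+02] [ 3.57338e+02  2.94437e+02  9.20000e-02  4.32000e-01 -1.92000e-01
  2.13000e+02] tri [ 0.4296 -0.1901  0.0905] [0.0026 0.0026]
white [ 3.62648e+02  3.34508e+02  1.22000e-01  4.30000e-01 -3.22000e-01
  3.84000e+02] [ 4.51247e+02  2.93695e+02  1.22000e-01  4.34000e-01 -3.25000e-01
  3.28000e+02] tri [ 0.4325 -0.3231  0.1195] [0.0025 0.0025]
purpR [ 3.26195e+02  2.40858e+02  9.20000e-02  5.10000e-01 -1.43000e-01
  1.69000e+02] [ 3.26368e+02  2.38962e+02  9.20000e-02  5.14000e-01 -1.45000e-01
  2.12000e+02] tri [ 0.5122 -0.1437  0.0892] [0.0023 0.0023]
purpB [ 2.37192e+02  2.55615e+02
[... 291 characters left out ...]
5] diam 0.0491
[589.6 280.8] [ 0.7926 -0.4485] diam 0.0722
[609.7 163.5] [ 1.042  -0.3053] diam 0.0882
[527.3 152. ] [ 0.9618 -0.1931] diam 0.1174
[285.1 192.4] [ 0.5254 -0.0065] diam 0.0703
[326.4 174.9] [ 0.6116 -0.0151] diam 0.0588
[261.5 163.5] [0.5339 0.0803] diam 0.0336
[301.8 147.8] [0.6202 0.0715] diam 0.0446
top top z med 0.08229325384284314
[300.2 333.7] [ 0.3725 -0.107 ] diam 0.0517
[300.3 334.4] [ 0.3715 -0.1071] diam 0.0476
[235.5 227.9] [ 0.5304 -0.0082] diam 0.0953
[235.7 227.9] [ 0.5303 -0.0083] diam 0.0719
[178.5 221.7] [0.539  0.0779] diam 0.0353
[242.3 171.4] [ 0.6164 -0.017 ] diam 0.0599
[185.4 165.1] [0.6251 0.0692] diam 0.0463
[525.1  57. ] [ 0.7981 -0.4502] diam 0.0709
```

View pics/crop0.png

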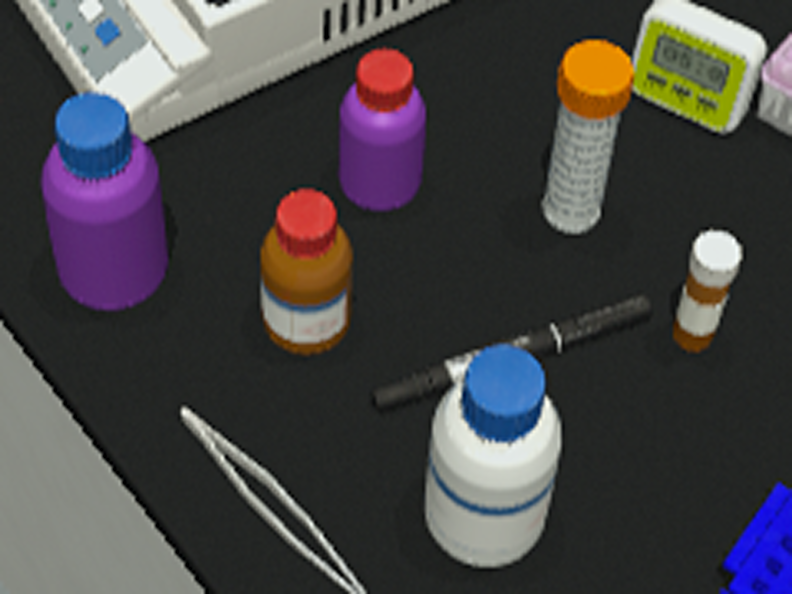

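The crop confirms it: the brown bottle with red cap, the white bottle with blue cap, the tube with orange cap and the small amber vial are the ones meant. Measured heights match the text to within 1 mm (0.075, 0.116, 0.090 and 0.120). The mouth diameters came out at 34, 45, 59 and 71 mm, so each well is identified. Next I'll move above the vial.

{"fn": "step_arm", "kwargs": {"deltas": [[[-2.6, -2.87, 0, 0, 0, 0], [-2.6, -2.87, 0, 0, 0, 0], [-2.6, -2.87, 0, 0, 0, 0], [-2.6, -2.87, 0, 0, 0, 0], [-2.6, -2.87, 0, 0, 0, 0]]]}}

```text
clock: 0.6
eef_pos: [0.2907, 0.4038, 0.2043]
tool_rot: [-0.559, -3.091, 0.001]
wrist_force: [1.3, 0.4, 0.3]
width: 1.001
finger_force: 0.0
```

{"fn": "step_arm", "kwargs": {"deltas": [[[-2.6, -2.87, 0, 0, 0, 0], [-2.6, -2.87, 0, 0, 0, 0], [-2.6, -2.87, 0, 0, 0, 0], [-2.6, -2.87, 0, 0, 0, 0], [-2.6, -2.87, 0, 0, 0, 0]]]}}

```text
clock: 1.1
eef_pos: [0.3621, 0.2239, 0.2044]
tool_rot: [-0.559, -3.091, 0.0]
wrist_force: [0.1, 0.7, -0.2]
width: 0.999
finger_force: 0.0
```

{"fn": "step_arm", "kwargs": {"deltas": [[[-2.6, -2.87, 0, 0, 0, 0], [-2.6, -2.87, 0, 0, 0, 0], [-2.6, -2.87, 0, 0, 0, 0], [-2.6, -2.87, 0, 0, 0, 0], [-2.6, -2.87, 0, 0, 0, 0]]]}}

```text
clock: 1.6
eef_pos: [0.4336, 0.044, 0.2045]
tool_rot: [0.559, 3.091, 0.0]
wrist_force: [0.5, 1.2, -1.0]
width: 1.0
finger_force: 0.0
```

```bash
python3 - <<'E'
from rig import env,cams
import cv2,numpy as np
d=cams.get_image("wrist"); cv2.imwrite("pics/w1.png",d["frame"][:,:,::-1]); np.savez("w1.npz",**d)
print(d["fx"],d["pose"].round(3).tolist(),env.state()["eef_pos"])
E
```

```text
377.8553818722108 [[0.351, 0.894, 0.277, 0.362], [0.936, -0.335, -0.104, 0.071], [-0.0, 0.296, -0.955, 0.374], [0.0, 0.0, 0.0, 1.0]] [0.43527014 0.03870214 0.20475124]
```

View pics/w1.png

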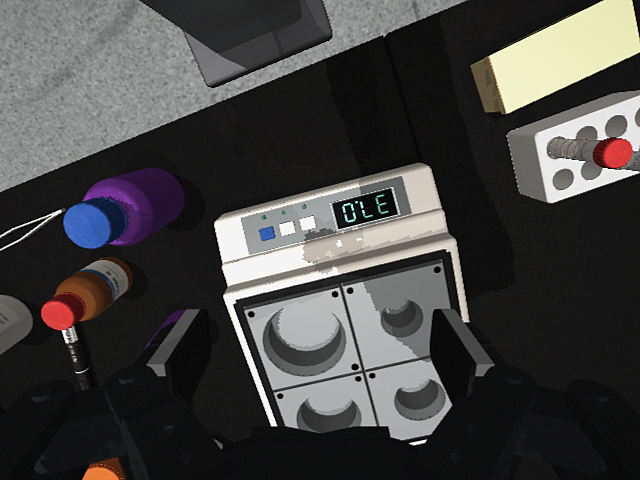

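The wrist view shows the 66 well at (305,335) and the 29 well at (403,313), with the 54 and 40 wells partly hidden at (330,415) and (418,395). I'll fit the wells with a third view.

```bash
python3 - <<'E'
from h import *
d=dict(np.load("w1.npz"));P=cloud(d);z=P[...,2]
top=((np.abs(z-.083)<.003)).astype(np.uint8); print(np.median(z[top>0]))
cs,_=cv2.findContours(top,cv2.RETR_CCOMP,cv2.CHAIN_APPROX_NONE)
for c in cs:
    if cv2.contourArea(c)>400:
        q=np.array([plane(d,*p,.083) for p in c[:,0].astype(float)])
        A=np.c_[2*q[:,:2],np.ones(len(q))]; s=np.linalg.lstsq(A,(q[:,:2]**2).sum(1),rcond=None)[0]
        R=np.sqrt(s[2]+s[0]**2+s[1]**2); print(c[:,0].mean(0).round(),s[:2].round(4),(2*R).round(4),np.std(np.hypot(*(q[:,:2]-s[:2]).T)).round(4))
hsv=cv2.cvtColor(d["frame"],cv2.COLOR_RGB2HSV)
for n,(u,v),h in(("brown",(62,312),.09),("purpB",(95,224),.12)):
    yy,xx=np.mgrid[0:480,0:640]; near=(np.hypot(xx-u,yy-v)<45)&(z>h-.005)&(z<h+.012)
    print(n,np.median(z[near]),plane(d,xx[near].mean(),yy[near].mean(),h).round(4))
E
```

```text
0.08287193103355756
[311. 361.] [ 0.5497 -0.0047] 0.1234 0.0141
[304. 339.] [ 0.5251 -0.005 ] 0.0713 0.0005
[403. 344.] [0.5714 0.0727] 0.1367 0.0214
[420. 398.] [0.6198 0.0721] 0.0454 0.0006
[402. 316.] [0.5338 0.0809] 0.0347 0.0005
[129. 207.] [ 0.368  -0.1039] 0.0501 0.0019
brown 0.0900421366373903 [ 0.4267 -0.1865  0.09  ]
purpB 0.12018061100568217 [ 0.3678 -0.1028  0.12  ]
```

{"fn": "step_arm", "kwargs": {"deltas": [[[-2.6, -2.87, 0, 0, 0, 0], [-2.6, -2.87, 0, 0, 0, 0], [-2.6, -2.87, 0, 0, 0, 0], [-2.6, -2.87, 0, 0, 0, 0], [-2.6, -2.87, 0, 0, 0, 0]]]}}

```text
clock: 2.15
eef_pos: [0.5052, -0.1357, 0.2044]
tool_rot: [-0.558, -3.091, 0.0]
wrist_force: [0.9, 0.5, 1.3]
width: 1.0
finger_force: 0.0
```

{"fn": "step_arm", "kwargs": {"deltas": [[[-2.6, -2.87, 0, 0, 0, 0], [-2.6, -2.87, 0, 0, 0, 0], [-2.6, -2.87, 0, 0, 0, 0], [-2, -2.4, 0, 0, 0, 0], [0, 0, 0, 0, 0, 0]]]}}

```text
clock: 2.65
eef_pos: [0.5578, -0.2759, 0.2039]
tool_rot: [-0.565, -3.089, 0.003]
wrist_force: [-0.4, 0.2, -0.2]
width: 1.003
finger_force: 0.0
```

```bash
cat >> h.py <<'E'
def togo(x,y,z):
    from rig import env
    from scipy.spatial.transform import Rotation as R
    s=env.state(); r=R.from_rotvec(s["tool_rot"])
    print("clock",s["clock"],"at",s["eef_pos"].round(4),"tool cm:",(r.inv().apply(np.array([x,y,z])-s["eef_pos"])*100).round(2),"F",s["wrist_force"].round(1))
E
python3 - <<'E'
from h import *
from rig import cams
d=cams.get_image("wrist"); cv2.imwrite("pics/w2.png",d["frame"][:,:,::-1]); np.savez("w2.npz",**d)
togo(.576,-.3135,.048)
E
```

```text
clock 2.7 at [ 0.5577 -0.2736  0.2038] tool cm: [-3.14 -3.07 15.58] F [-0.6  0.4  0.2]
```

View pics/w2.png

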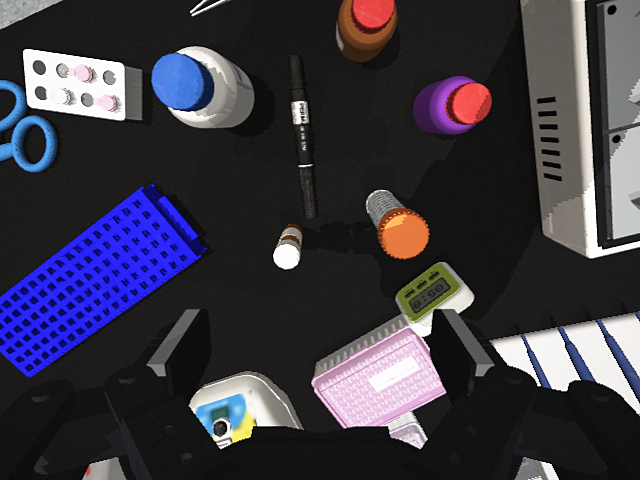

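The second wrist view shows the vial cap at (288,250), tube cap (403,232), white bottle's blue cap (182,80), brown bottle's red cap (373,10), and the purple bottle at (452,105). I'll measure these in this third view.

```bash
python3 - <<'E'
from h import *
d=dict(np.load("w2.npz"));P=cloud(d);z=P[...,2]; yy,xx=np.mgrid[0:480,0:640]
for n,(u,v),h in(("vial",(288,250),.075),("tube",(403,232),.116),("white",(182,80),.12),("purpR",(468,102),.09)):
    near=(np.hypot(xx-u,yy-v)<40)&(z>h-.004)&(z<h+.008)
    print(n,np.median(z[near]).round(4),near.sum(),plane(d,xx[near].mean(),yy[near].mean(),h).round(4))
togo(.5755,-.3125,.048)
E
```

```text
vial 0.0749 542 [ 0.5738 -0.3122  0.075 ]
tube 0.116 1794 [ 0.5771 -0.2195  0.116 ]
white 0.1203 2453 [ 0.4307 -0.3218  0.12  ]
purpR 0.0902 1336 [ 0.5101 -0.1442  0.09  ]
clock 2.7 at [ 0.5577 -0.2736  0.2038] tool cm: [-3.06 -2.99 15.58] F [-0.6  0.4  0.2]
```

{"fn": "step_arm", "kwargs": {"deltas": [[[-1, -1, 2, 0, 0, 0], [-1, -1, 2, 0, 0, 0], [-1, -1, 2, 0, 0, 0], [0, 0, 2, 0, 0, 0], [0, 0, 0, 0, 0, 0]]]}}

```text
clock: 3.2
eef_pos: [0.5746, -0.3087, 0.1219]
tool_rot: [-0.557, -3.088, -0.002]
wrist_force: [-0.3, 0.4, -0.4]
width: 0.999
finger_force: 0.0
```

```bash
python3 -c "
from h import *
togo(.5748,-.3127,.048)"
```

```text
clock 3.2 at [ 0.5746 -0.3087  0.1219] tool cm: [-0.19 -0.37  7.39] F [-0.3  0.4 -0.4]
```

{"fn": "step_arm", "kwargs": {"deltas": [[[0, -0.1, 2, 0, 0, 0], [0, 0, 2, 0, 0, 0], [0, 0, 2, 0, 0, 0], [0, 0, 1.3, 0, 0, 0], [0, 0, 0, 0, 0, 0]]]}}

```text
clock: 3.7
eef_pos: [0.575, -0.3103, 0.0508]
tool_rot: [-0.558, -3.09, -0.001]
wrist_force: [-0.1, -0.3, -0.7]
width: 1.003
finger_force: 0.0
```

{"fn": "step_arm", "kwargs": {"deltas": [[[0, 0, 0, 0, 0, 0], [0, 0, 0, 0, 0, 0], [0, 0, 0, 0, 0, 0], [0, 0, 0, 0, 0, 0], [0, 0, 0, 0, 0, 0]]], "hand": 0}}

```text
clock: 4.2
eef_pos: [0.5755, -0.3114, 0.0519]
tool_rot: [0.559, 3.091, -0.0]
wrist_force: [-0.2, 0.2, 0.0]
width: 0.143
finger_force: 0.0
```

{"fn": "step_arm", "kwargs": {"deltas": [[[0, 0, 0, 0, 0, 0], [0, 0, 0, 0, 0, 0], [0, 0, 0, 0, 0, 0], [0, 0, 0, 0, 0, 0], [0, 0, 0, 0, 0, 0]]]}}

```text
clock: 4.7
eef_pos: [0.5754, -0.3114, 0.0515]
tool_rot: [0.559, 3.091, -0.0]
wrist_force: [0.2, 0.0, 0.2]
width: 0.0
finger_force: 0.0
```

The fingers closed on nothing, so I'll look.

```bash
python3 - <<'E'
from h import *
from rig import cams
d=cams.get_image("wrist"); np.savez("w3.npz",**d); e=cams.get_image("scene"); np.savez("s3.npz",**e)
im=np.hstack([cv2.resize(d["frame"],(400,300)),cv2.resize(e["frame"][220:370,340:540],(400,300))])
cv2.imwrite("pics/w3.png",im[:,:,::-1])
E
```

```text
(no output)
```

View pics/w3.png

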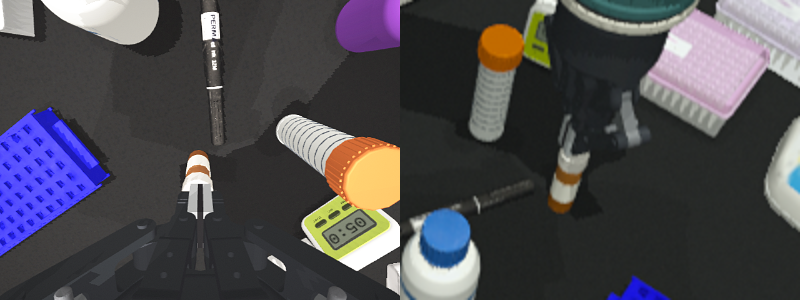

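```bash
python3 - <<'E'
from h import *
for n,box in(("w3",(230,330,220,420)),("s3",(400,450,280,330))):
    d=dict(np.load(n+".npz"));P=cloud(d);hsv=cv2.cvtColor(d["frame"],cv2.COLOR_RGB2HSV)
    a,b,c,e=(230,330,270,370) if n=="w3" else (405,450,280,335)
    Q=P[a:b,c:e] if n=="w3" else P[e-55:e,a:b]; f=d["frame"][a:b,c:e] if n=="w3" else d["frame"][e-55:e,a:b]
    m=(Q[...,2]>.004)&(Q[...,2]<.2)
    h=cv2.cvtColor(f,cv2.COLOR_RGB2HSV); br=m&(h[...,1]>130)&(h[...,0]<20); wh=m&(h[...,1]<40)&(h[...,2]>150)
    for nm,k in(("brown",br),("white",wh)):
        q=Q[k]
        if len(q): 
            print(n,nm,len(q))
            for z0 in np.arange(0,.09,.01):
                s=q[(q[:,2]>=z0)&(q[:,2]<z0+.01)]
                if len(s)>3: print("  z%.2f"%z0,len(s),s.mean(0).round(4),"span",np.ptp(s[:,:2],axis=0).round(3))
f=dict(np.load("w3.npz"))["frame"][200:400,220:420,::-1]; g=dict(np.load("s3.npz"))["frame"][260:340,390:470,::-1]
cv2.imwrite("pics/c3.png",np.hstack([cv2.resize(f,(400,400)),cv2.resize(g,(400,400),interpolation=2)]))
E
```

```text
w3 brown 532
  z0.00 84 [ 0.567  -0.3103  0.0069] span [0.009 0.017]
  z0.01 84 [ 0.5672 -0.3089  0.0125] span [0.009 0.016]
  z0.04 179 [ 0.5669 -0.3105  0.0465] span [0.009 0.018]
  z0.05 184 [ 0.567  -0.3098  0.0528] span [0.009 0.016]
w3 white 2377
  z0.01 50 [ 0.5669 -0.3112  0.0184] span [0.01  0.019]
  z0.02 193 [ 0.5668 -0.31    0.0252] span [0.011 0.018]
  z0.03 236 [ 0.567  -0.3099  0.0353] span [0.011 0.019]
  z0.04 79 [ 0.5685 -0.3091  0.0415] span [0.013 0.019]
  z0.05 4 [ 0.5695 -0.3088  0.0543] span [0.01  0.013]
  z0.06 356 [ 0.5662 -0.31    0.0656] span [0.011 0.021]
  z0.07 469 [ 0.5665 -0.3116  0.0739] span [0.012 0.021]
  z0.08 218 [ 0.5642 -0.3071  0.0864] span [0.006 0.015]
s3 brown 100
  z0.00 24 [ 0.5683 -0.3152  0.0074] span [0.013 0.018]
  z0.01 13 [ 0.5668 -0.3143  0.0117] span [0.007 0.014]
  z0.04 35 [ 0.5688 -0.3149  0.0459] span [0.014 0.018]
  z0.05 28 [ 0.568  -0.3156  0.0527] span [0.013 0.014]
s3 white 151
  z0.01 13 [ 0.5691 -0.3174  0.018 ] span [0.012 0.012]
  z0.02 38 [ 0.568  -0.3165  0.0251] span [0.013 0.013]
  z0.03 32 [ 0.5677 -0.3166  0.0348] span [0.012 0.016]
  z0.04 4 [ 0.5667 -0.3181  0.041 ] span [0.006 0.008]
  z0.06 18 [ 0.5658 -0.3152  0.0645] span [0.009 0.011]
  z0.07 46 [ 0.5693 -0.3169  0.0744] span [0.015 0.018]
```

View pics/c3.png

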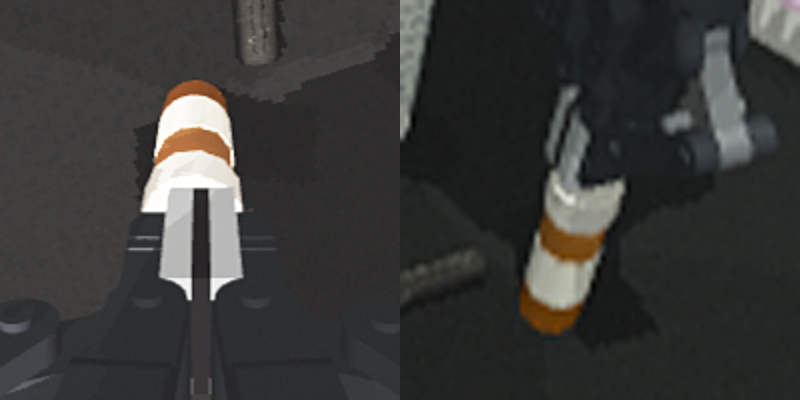

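The vial still stands untouched: its axis is unchanged, and the closed fingertips appear to sit above its cap. I'll measure where the tips really are.

```bash
python3 - <<'E'
from h import *
from rig import env
d=dict(np.load("w3.npz"));P=cloud(d)
print("wrist col 310/330, rows 285..345 z:"); 
for c in(310,332): print([tuple(P[r,c].round(3)) for r in range(284,350,8)])
d=dict(np.load("s3.npz"));P=cloud(d)
# scene: row-wise points in the finger area
Q=P[270:310,415:445]; m=(np.abs(Q[...,0]-.57)<.05)&(np.abs(Q[...,1]+.311)<.05)
for z0 in np.arange(.06,.13,.006):
    s=Q[m&(Q[...,2]>=z0)&(Q[...,2]<z0+.006)]
    if len(s): print(z0.round(3),len(s),s.mean(0).round(4))
s=env.state();print(s["eef_pos"],s["joint_positions"].round(4),s["width"])
E
```

```text
wrist col 310/330, rows 285..345 z:
[(np.float64(0.564), np.float64(-0.312), np.float64(0.071)), (np.float64(0.565), np.float64(-0.312), np.float64(0.075)), (np.float64(0.563), np.float64(-0.311), np.float64(0.088)), (np.float64(0.563), np.float64(-0.311), np.float64(0.095)), (np.float64(0.563), np.float64(-0.311), np.float64(0.101)), (np.float64(0.563), np.float64(-0.311), np.float64(0.107)), (np.float64(0.563), np.float64(-0.31), np.float64(0.112)), (np.float64(0.563), np.float64(-0.31), np.float64(0.116)), (np.float64(0.562), np.float64(-0.31), np.float64(0.123))]
[(np.float64(0.569), np.float64(-0.303), np.float64(0.066)), (np.float64(0.569), np.float64(-0.304), np.float64(0.074)), (np.float64(0.565), np.float64(-0.303), np.float64(0.089)), (np.float64(0.565), np.float64(-0.303), np.float64(0.096)), (np.float64(0.566), np.float64(-0.303), np.float64(0.101)), (np.float64(0.566), np.float64(-0.304), np.float64(0.106)), (np.float64(0.565), np.float64(-0.303), np.float64(0.113)), (np.float64(0.566), np.float64(-0.304), np.float64(0.115)), (np.float64(0.565), np.float64(-0.304), np.float64(0.123))]
0.06 28 [ 0.5684 -0.3158  0.0633]
0.066 33 [ 0.5673 -0.3155  0.0688]
0.072 63 [ 0.57   -0.3158  0.0748]
0.078 10 [ 0.5661 -0.3108  0.0816]
0.084 28 [ 0.5659 -0.3106  0.087 ]
0.09 40 [ 0.5662 -0.3136  0.0926]
0.096 36 [ 0.5654 -0.3114  0.099 ]
0.102 34 [ 0.5645 -0.3119  0.1048]
0.108 22 [ 0.564  -0.31    0.1108]
0.114 18 [ 0.5652 -0.3058  0.1163]
0.12 34 [ 0.5624 -0.3088  0.1233]
0.126 83 [ 0.5636 -0.319   0.1296]
[ 0.57541333 -0.31136324  0.0515353 ] [ 0.0983  0.6916  0.5007  1.6607 -0.4036  0.8938  1.9716] -0.0017026942599116088
```

In both views the shut tips sit at z ≈ 0.080, while the reported TCP z is 0.0515. The real tips are therefore about 28 mm behind the reported TCP, and x and y agree. I'll open, go 2.9 cm lower and close again.

{"fn": "step_arm", "kwargs": {"deltas": [[[0, 0, 0, 0, 0, 0], [0, 0, 0, 0, 0, 0], [0, 0, 0, 0, 0, 0], [0, 0, 0, 0, 0, 0], [0, 0, 0, 0, 0, 0]]], "hand": 1}}

```text
clock: 5.3
eef_pos: [0.5754, -0.3114, 0.0515]
tool_rot: [0.559, 3.091, -0.0]
wrist_force: [0.5, -0.8, -0.3]
width: 0.847
finger_force: 0.0
```

{"fn": "step_arm", "kwargs": {"deltas": [[[0, 0, 0, 0, 0, 0], [0, 0, 0.9, 0, 0, 0], [0, 0, 1, 0, 0, 0], [0, 0, 1, 0, 0, 0], [0, 0, 0, 0, 0, 0]]]}}

```text
clock: 5.8
eef_pos: [0.5744, -0.3109, 0.0205]
tool_rot: [-0.559, -3.089, -0.001]
wrist_force: [0.4, 0.2, 0.8]
width: 0.998
finger_force: 0.0
```

{"fn": "step_arm", "kwargs": {"deltas": [[[0, 0, 0, 0, 0, 0], [0, 0, 0, 0, 0, 0], [0, 0, 0, 0, 0, 0], [0, 0, 0, 0, 0, 0], [0, 0, 0, 0, 0, 0]]], "hand": 0}}

```text
clock: 6.3
eef_pos: [0.5757, -0.3116, 0.023]
tool_rot: [0.559, 3.091, -0.001]
wrist_force: [-0.1, 0.2, 2.5]
width: 0.241
finger_force: 58.5
```

{"fn": "step_arm", "kwargs": {"deltas": [[[0, 0, 0, 0, 0, 0], [0, 0, 0, 0, 0, 0], [0, 0, 0, 0, 0, 0], [0, 0, 0, 0, 0, 0], [0, 0, 0, 0, 0, 0]]]}}

```text
clock: 6.8
eef_pos: [0.5757, -0.3116, 0.0229]
tool_rot: [0.559, 3.091, -0.0]
wrist_force: [-0.1, -0.3, 5.6]
width: 0.24
finger_force: 58.6
```

Grasped: opening 0.24 ≈ 20 mm, 58 N. I'll lift it and carry it over the 29 well.

{"fn": "step_arm", "kwargs": {"deltas": [[[0, 0, -2, 0, 0, 0], [0, 0, -3.5, 0, 0, 0], [0, 0, -3.5, 0, 0, 0], [0, 0, -3.5, 0, 0, 0], [0, 0, -3.5, 0, 0, 0]]]}}

```text
clock: 7.3
eef_pos: [0.5751, -0.3112, 0.1838]
tool_rot: [-0.559, -3.091, -0.0]
wrist_force: [0.3, -0.1, -1.3]
width: 0.245
finger_force: 58.6
```

{"fn": "step_arm", "kwargs": {"deltas": [[[1, 2, 0, 0, 0, 0], [1.75, 3.53, 0, 0, 0, 0], [1.75, 3.53, 0, 0, 0, 0], [1.75, 3.53, 0, 0, 0, 0], [1.75, 3.53, 0, 0, 0, 0]]]}}

```text
clock: 7.8
eef_pos: [0.5564, -0.1307, 0.1824]
tool_rot: [-0.559, -3.091, -0.0]
wrist_force: [1.3, -0.0, 0.2]
width: 0.245
finger_force: 58.6
```

{"fn": "step_arm", "kwargs": {"deltas": [[[1.75, 3.53, 0, 0, 0, 0], [1.75, 3.53, 0, 0, 0, 0], [1.75, 3.53, 0, 0, 0, 0], [1.75, 3.53, 0, 0, 0, 0], [1.75, 3.53, 0, 0, 0, 0]]]}}

```text
clock: 8.3
eef_pos: [0.5362, 0.0652, 0.1825]
tool_rot: [-0.559, -3.091, -0.0]
wrist_force: [0.3, 0.4, -0.0]
width: 0.233
finger_force: 58.6
```

{"fn": "step_arm", "kwargs": {"deltas": [[[0.7, 1.5, 0, 0, 0, 0], [0, 0, 0, 0, 0, 0], [0, 0, 0, 0, 0, 0], [0, 0, 0, 0, 0, 0], [0, 0, 0, 0, 0, 0]]]}}

```text
clock: 8.8
eef_pos: [0.5356, 0.079, 0.1825]
tool_rot: [0.562, 3.091, -0.0]
wrist_force: [0.6, -1.1, -0.3]
width: 0.239
finger_force: 58.7
```

```bash
python3 - <<'E'
from h import *
from rig import cams
d=cams.get_image("wrist"); np.savez("w4.npz",**d); e=cams.get_image("scene"); np.savez("s4.npz",**e)
im=np.hstack([cv2.resize(d["frame"],(400,300)),cv2.resize(e["frame"][60:260,180:447],(400,300))])
cv2.imwrite("pics/w4.png",im[:,:,::-1])
togo(.5355,.0798,.071)
E
```

```text
clock 8.9 at [0.5355 0.0794 0.1825] tool cm: [ 0.02  0.04 11.15] F [-0.4 -0.1 -0.8]
```

View pics/w4.png

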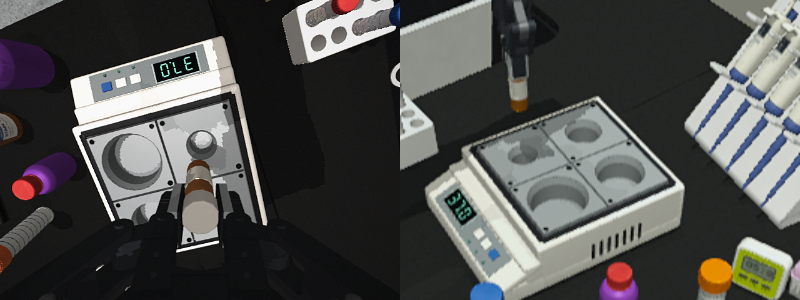

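The vial is held upright above the small 29 well (wrist (200,140) in the left half, scene (518,95) in the right half). Lowering it.

{"fn": "step_arm", "kwargs": {"deltas": [[[0, 0, 2, 0, 0, 0], [0, 0, 2, 0, 0, 0], [0, 0, 2, 0, 0, 0], [0, 0, 1.5, 0, 0, 0], [0, 0, 0, 0, 0, 0]]]}}

```text
clock: 9.4
eef_pos: [0.5345, 0.0795, 0.1059]
tool_rot: [-0.559, -3.089, 0.003]
wrist_force: [-1.0, 0.2, 0.3]
width: 0.239
finger_force: 58.7
```

{"fn": "step_arm", "kwargs": {"deltas": [[[0, 0, 0.8, 0, 0, 0], [0, 0, 0.8, 0, 0, 0], [0, 0, 0.8, 0, 0, 0], [0, 0, 0.6, 0, 0, 0], [0, 0, 0, 0, 0, 0]]]}}

```text
clock: 9.9
eef_pos: [0.5351, 0.08, 0.0768]
tool_rot: [-0.559, -3.091, 0.001]
wrist_force: [-0.0, 0.1, 0.1]
width: 0.243
finger_force: 58.7
```

{"fn": "step_arm", "kwargs": {"deltas": [[[0, 0, 0.2, 0, 0, 0], [0, 0, 0.2, 0, 0, 0], [0, 0, 0.1, 0, 0, 0], [0, 0, 0, 0, 0, 0], [0, 0, 0, 0, 0, 0]]]}}

```text
clock: 10.4
eef_pos: [0.5355, 0.0802, 0.0726]
tool_rot: [0.559, 3.091, 0.0]
wrist_force: [-0.1, 0.2, -1.1]
width: 0.245
finger_force: 58.7
```

{"fn": "step_arm", "kwargs": {"deltas": [[[0, 0, 0.15, 0, 0, 0], [0, 0, 0, 0, 0, 0], [0, 0, 0, 0, 0, 0], [0, 0, 0, 0, 0, 0], [0, 0, 0, 0, 0, 0]]]}}

```text
clock: 10.9
eef_pos: [0.5354, 0.0801, 0.071]
tool_rot: [-0.559, -3.091, 0.0]
wrist_force: [-0.3, -0.1, -0.4]
width: 0.238
finger_force: 58.7
```

{"fn": "step_arm", "kwargs": {"deltas": [[[0, 0, 0, 0, 0, 0], [0, 0, 0, 0, 0, 0], [0, 0, 0, 0, 0, 0], [0, 0, 0, 0, 0, 0], [0, 0, 0, 0, 0, 0]]], "hand": 1}}

```text
clock: 11.4
eef_pos: [0.5355, 0.0801, 0.071]
tool_rot: [-0.559, -3.091, 0.0]
wrist_force: [0.5, -0.6, 0.2]
width: 0.997
finger_force: 0.0
```

{"fn": "step_arm", "kwargs": {"deltas": [[[0, 0, 0, 0, 0, 0], [0, 0, -2, 0, 0, 0], [0, 0, -4, 0, 0, 0], [0, 0, -4, 0, 0, 0], [0, 0, -4, 0, 0, 0]]]}}

```text
clock: 11.9
eef_pos: [0.5352, 0.0799, 0.2126]
tool_rot: [-0.559, -3.091, 0.001]
wrist_force: [0.3, 0.6, 0.0]
width: 1.0
finger_force: 0.0
```

```bash
python3 - <<'E'
from h import *
from rig import cams
for n in("wrist","scene"):
    d=cams.get_image(n); P=cloud(d);z=P[...,2]
    m=(np.hypot(P[...,0]-.535,P[...,1]-.08)<.03)&(z>.095)&(z<.135)
    q=P[m]; t=q[q[:,2]>np.percentile(q[:,2],95)-.004]
    print(n,len(q),"top z",np.percentile(q[:,2],95).round(4),"top centre",t.mean(0).round(4))
togo(.5785,-.2197,.18)
E
```

```text
wrist 889 top z 0.1242 top centre [0.5341 0.0784 0.1231]
scene 205 top z 0.1248 top centre [0.5338 0.0793 0.1234]
clock 12.0 at [0.5377 0.0803 0.2159] tool cm: [-14.32 -26.68   3.55] F [ 0.1  0.1 -0.7]
```

The vial is seated: top at 0.123–0.124 against 0.123 expected. Now the tube.

{"fn": "step_arm", "kwargs": {"deltas": [[[-1.81, -3.32, 0, 0, 0, 0], [-1.81, -3.32, 0, 0, 0, 0], [-1.81, -3.32, 0, 0, 0, 0], [-1.81, -3.32, 0, 0, 0, 0], [-1.81, -3.32, 0, 0, 0, 0]]]}}

```text
clock: 12.5
eef_pos: [0.562, -0.1085, 0.2109]
tool_rot: [-0.559, -3.091, -0.0]
wrist_force: [0.9, -0.3, 0.5]
width: 1.004
finger_force: 0.0
```

{"fn": "step_arm", "kwargs": {"deltas": [[[-1.81, -3.32, 0, 0, 0, 0], [-1.81, -3.32, 0, 0, 0, 0], [-1.81, -3.32, 1, 0, 0, 0], [0, 0, 3, 0, 0, 0], [0, 0, 3, 0, 0, 0]]]}}

```text
clock: 13.0
eef_pos: [0.5779, -0.2209, 0.14]
tool_rot: [0.562, 3.09, -0.001]
wrist_force: [0.9, 0.4, -1.3]
width: 1.002
finger_force: 0.0
```

{"fn": "step_arm", "kwargs": {"deltas": [[[0, 0, 0, 0, 0, 0], [0, 0, 0, 0, 0, 0], [0, 0, 0, 0, 0, 0], [0, 0, 0, 0, 0, 0], [0, 0, 0, 0, 0, 0]]]}}

```text
clock: 13.5
eef_pos: [0.5785, -0.2193, 0.1421]
tool_rot: [0.558, 3.09, -0.0]
wrist_force: [0.1, -0.1, -0.9]
width: 0.999
finger_force: 0.0
```

```bash
python3 - <<'E'
from h import *
togo(.5785,-.2197,.059)
E
```

```text
clock 13.5 at [ 0.5785 -0.2193  0.1421] tool cm: [ 0.   -0.04  8.31] F [ 0.1 -0.1 -0.9]
```

{"fn": "step_arm", "kwargs": {"deltas": [[[0, 0, 2, 0, 0, 0], [0, 0, 2, 0, 0, 0], [0, 0, 2, 0, 0, 0], [0, 0, 1.5, 0, 0, 0], [0, 0, 0.8, 0, 0, 0]]]}}

```text
clock: 14.0
eef_pos: [0.5778, -0.2192, 0.0571]
tool_rot: [-0.559, -3.091, 0.0]
wrist_force: [0.2, 0.7, -0.2]
width: 1.001
finger_force: 0.0
```

{"fn": "step_arm", "kwargs": {"deltas": [[[0, 0, 0, 0, 0, 0], [0, 0, 0, 0, 0, 0], [0, 0, 0, 0, 0, 0], [0, 0, 0, 0, 0, 0], [0, 0, 0, 0, 0, 0]]]}}

```text
clock: 14.5
eef_pos: [0.5783, -0.2194, 0.0585]
tool_rot: [0.559, 3.091, -0.0]
wrist_force: [0.5, -0.5, -0.2]
width: 0.999
finger_force: 0.0
```

{"fn": "step_arm", "kwargs": {"deltas": [[[0, 0, 0, 0, 0, 0], [0, 0, 0, 0, 0, 0], [0, 0, 0, 0, 0, 0], [0, 0, 0, 0, 0, 0], [0, 0, 0, 0, 0, 0]]], "hand": 0}}

```text
clock: 15.0
eef_pos: [0.5783, -0.2195, 0.0583]
tool_rot: [0.559, 3.091, -0.0]
wrist_force: [-0.5, -1.0, 3.6]
width: 0.382
finger_force: 59.4
```

{"fn": "step_arm", "kwargs": {"deltas": [[[0, 0, 0, 0, 0, 0], [0, 0, 0, 0, 0, 0], [0, 0, 0, 0, 0, 0], [0, 0, 0, 0, 0, 0], [0, 0, 0, 0, 0, 0]]]}}

```text
clock: 15.5
eef_pos: [0.5783, -0.2195, 0.0583]
tool_rot: [0.559, 3.091, -0.0]
wrist_force: [-0.6, 0.5, 5.2]
width: 0.384
finger_force: 59.4
```

The tube is gripped (opening 0.384 ≈ 33 mm). Carrying it to the 40 well.

{"fn": "step_arm", "kwargs": {"deltas": [[[0, 0, -2, 0, 0, 0], [0, 0, -3.5, 0, 0, 0], [0, 0, -3.5, 0, 0, 0], [0, 0, -3.5, 0, 0, 0], [0, 0, -3.5, 0, 0, 0]]]}}

```text
clock: 16.0
eef_pos: [0.5777, -0.2192, 0.2192]
tool_rot: [-0.559, -3.091, 0.0]
wrist_force: [-0.7, -0.8, -0.8]
width: 0.382
finger_force: 59.6
```

{"fn": "step_arm", "kwargs": {"deltas": [[[0.4, 1.79, 0, 0, 0, 0], [0.76, 3.59, 0, 0, 0, 0], [0.76, 3.59, 0, 0, 0, 0], [0.76, 3.59, 0, 0, 0, 0], [0.76, 3.59, 0, 0, 0, 0]]]}}

```text
clock: 16.5
eef_pos: [0.6023, -0.0545, 0.2178]
tool_rot: [-0.559, -3.091, 0.0]
wrist_force: [1.2, -0.5, 0.3]
width: 0.382
finger_force: 59.6
```

{"fn": "step_arm", "kwargs": {"deltas": [[[0.76, 3.59, 0, 0, 0, 0], [0.76, 3.59, 0, 0, 0, 0], [0.76, 3.59, 0, 0, 0, 0], [0.4, 1.8, 0, 0, 0, 0], [0, 0, 0, 0, 0, 0]]]}}

```text
clock: 17.0
eef_pos: [0.6212, 0.0742, 0.2174]
tool_rot: [-0.553, -3.092, -0.0]
wrist_force: [-0.3, -0.5, -1.0]
width: 0.387
finger_force: 59.6
```

{"fn": "step_arm", "kwargs": {"deltas": [[[0, 0, 1, 0, 0, 0], [0, 0, 1, 0, 0, 0], [0, 0, 1, 0, 0, 0], [0, 0, 1, 0, 0, 0], [0, 0, 0, 0, 0, 0]]]}}

```text
clock: 17.5
eef_pos: [0.6206, 0.0705, 0.1762]
tool_rot: [-0.56, -3.089, 0.002]
wrist_force: [-0.4, -0.3, -0.6]
width: 0.387
finger_force: 59.6
```

```bash
cat >> h.py <<'E'
def held(x,y,body,zmin,zmax):
    # axis of a held vessel: per-height mid of silhouette-side points, per view
    from rig import cams
    for n in("wrist","scene"):
        d=cams.get_image(n); P=cloud(d); c=d["pose"][:3,3]
        for a,b in((zmin,(zmin+zmax)/2),((zmin+zmax)/2,zmax)):
            m=(np.hypot(P[...,0]-x,P[...,1]-y)<body*1.2)&(P[...,2]>a)&(P[...,2]<b); q=P[m][:,:2]
            if len(q)<15: print(n,"few",len(q)); continue
            A=np.c_[2*q,np.ones(len(q))]; 
            # known radius circle fit
            from scipy.optimize import least_squares
            s=least_squares(lambda p:np.hypot(*(q-p).T)-body/2,[x,y],loss="soft_l1",f_scale=.001).x
            print(n,(round(a,3),round(b,3)),len(q),"axis",s.round(4))
E
python3 - <<'E'
from h import *
togo(.6217,.0709,.1063)
held(.6217,.0709,.030,.122,.20)
E
```

```text
clock 17.5 at [0.6206 0.0705 0.1762] tool cm: [-0.11  0.08  6.99] F [-0.4 -0.3 -0.6]
wrist (0.122, 0.161) 936 axis [0.6213 0.0704]
wrist (0.161, 0.2) 1731 axis [0.6214 0.0703]
scene (0.122, 0.161) 278 axis [0.6215 0.0727]
scene (0.161, 0.2) 290 axis [0.6215 0.0727]
```

The tube is upright and its axis is within about 1.5 mm of the well. Lowering it.

{"fn": "step_arm", "kwargs": {"deltas": [[[0.1, 0, 1, 0, 0, 0], [0, 0, 1, 0, 0, 0], [0, 0, 1, 0, 0, 0], [0, 0, 1, 0, 0, 0], [0, 0, 0.8, 0, 0, 0]]]}}

```text
clock: 18.1
eef_pos: [0.6201, 0.0714, 0.1288]
tool_rot: [-0.559, -3.091, 0.001]
wrist_force: [0.2, -0.6, -0.0]
width: 0.389
finger_force: 59.6
```

{"fn": "step_arm", "kwargs": {"deltas": [[[0, 0, 0.8, 0, 0, 0], [0, 0, 0.6, 0, 0, 0], [0, 0, 0.4, 0, 0, 0], [0, 0, 0.2, 0, 0, 0], [0, 0, 0, 0, 0, 0]]]}}

```text
clock: 18.6
eef_pos: [0.6204, 0.0714, 0.1099]
tool_rot: [-0.559, -3.091, 0.0]
wrist_force: [-0.4, -0.2, -0.4]
width: 0.383
finger_force: 59.6
```

{"fn": "step_arm", "kwargs": {"deltas": [[[0, 0, 0.1, 0, 0, 0], [0, 0, 0, 0, 0, 0], [0, 0, 0, 0, 0, 0], [0, 0, 0, 0, 0, 0], [0, 0, 0, 0, 0, 0]]]}}

```text
clock: 19.1
eef_pos: [0.6204, 0.0714, 0.1091]
tool_rot: [0.559, 3.091, -0.0]
wrist_force: [-0.0, 0.8, -0.8]
width: 0.384
finger_force: 59.6
```

{"fn": "step_arm", "kwargs": {"deltas": [[[0, 0, 0.1, 0, 0, 0], [0, 0, 0.1, 0, 0, 0], [0, 0, 0.05, 0, 0, 0], [0, 0, 0, 0, 0, 0], [0, 0, 0, 0, 0, 0]]]}}

```text
clock: 19.6
eef_pos: [0.6204, 0.0714, 0.1065]
tool_rot: [0.559, 3.091, -0.0]
wrist_force: [-0.6, 0.0, -0.9]
width: 0.385
finger_force: 59.6
```

{"fn": "step_arm", "kwargs": {"deltas": [[[0, 0, 0, 0, 0, 0], [0, 0, 0, 0, 0, 0], [0, 0, 0, 0, 0, 0], [0, 0, 0, 0, 0, 0], [0, 0, 0, 0, 0, 0]]], "hand": 1}}

```text
clock: 20.1
eef_pos: [0.6204, 0.0714, 0.1065]
tool_rot: [0.559, 3.091, -0.0]
wrist_force: [-0.1, 0.8, 0.4]
width: 1.001
finger_force: 0.0
```

{"fn": "step_arm", "kwargs": {"deltas": [[[0, 0, 0, 0, 0, 0], [0, 0, -2, 0, 0, 0], [0, 0, -4, 0, 0, 0], [0, 0, -4, 0, 0, 0], [0, 0, -4, 0, 0, 0]]]}}

```text
clock: 20.6
eef_pos: [0.6202, 0.0713, 0.2481]
tool_rot: [-0.559, -3.091, 0.0]
wrist_force: [0.9, 0.8, -0.5]
width: 1.004
finger_force: 0.0
```

```bash
cat >> h.py <<'E'
def top(x,y,lo,hi):
    from rig import cams
    for n in("wrist","scene","top"):
        d=cams.get_image(n); P=cloud(d);z=P[...,2]
        q=P[(np.hypot(P[...,0]-x,P[...,1]-y)<.03)&(z>lo)&(z<hi)]
        if len(q)<10: print(n,"few"); continue
        h=np.percentile(q[:,2],95); print(n,"top",h.round(4),q[q[:,2]>h-.004].mean(0).round(4))
E
python3 - <<'E'
from h import *
top(.62,.071,.13,.18)
togo(.4285,-.1885,.16)
E
```

```text
wrist top 0.1651 [0.6199 0.0719 0.164 ]
scene top 0.1658 [0.6191 0.0715 0.1644]
top top 0.1656 [0.6211 0.0705 0.1636]
clock 20.75 at [0.6215 0.0715 0.249 ] tool cm: [  9.01 -31.13   8.79] F [-0.4 -0.5 -1.5]
```

The tube is seated: top at 0.164 as expected. Now the brown bottle.

{"fn": "step_arm", "kwargs": {"deltas": [[[0.99, -3.45, 0, 0, 0, 0], [0.99, -3.45, 0, 0, 0, 0], [0.99, -3.45, 0, 0, 0, 0], [0.99, -3.45, 0, 0, 0, 0], [0.99, -3.45, 0, 0, 0, 0]]]}}

```text
clock: 21.25
eef_pos: [0.5122, -0.0737, 0.2455]
tool_rot: [-0.559, -3.09, 0.0]
wrist_force: [0.3, -1.9, 0.8]
width: 1.0
finger_force: 0.0
```

{"fn": "step_arm", "kwargs": {"deltas": [[[0.99, -3.45, 1, 0, 0, 0], [0.99, -3.45, 2, 0, 0, 0], [0.99, -3.45, 2, 0, 0, 0], [0.99, -3.45, 2, 0, 0, 0], [0, 0, 2, 0, 0, 0]]]}}

```text
clock: 21.75
eef_pos: [0.4251, -0.1913, 0.1554]
tool_rot: [-0.567, -3.089, 0.001]
wrist_force: [1.5, 1.2, 0.2]
width: 0.999
finger_force: 0.0
```

{"fn": "step_arm", "kwargs": {"deltas": [[[0, 0, 2, 0, 0, 0], [0, 0, 1, 0, 0, 0], [0, 0, 0, 0, 0, 0], [0, 0, 0, 0, 0, 0], [0, 0, 0, 0, 0, 0]]]}}

```text
clock: 22.25
eef_pos: [0.4287, -0.1883, 0.1272]
tool_rot: [0.558, 3.09, -0.0]
wrist_force: [-0.1, -0.2, -0.9]
width: 1.003
finger_force: 0.0
```

```bash
python3 - <<'E'
from h import *
togo(.4285,-.1885,.035)
top(.4285,-.1885,.06,.1)
E
```

```text
clock 22.25 at [ 0.4287 -0.1883  0.1272] tool cm: [ 0.02 -0.03  9.22] F [-0.1 -0.2 -0.9]
wrist top 0.0911 [ 0.427  -0.189   0.0902]
scene top 0.0918 [ 0.4268 -0.1895  0.0906]
top few
```

The shoulder starts right under the 16 mm cap, so I'll grip with the tips just at the cap's lower edge.

{"fn": "step_arm", "kwargs": {"deltas": [[[0, 0, 2, 0, 0, 0], [0, 0, 2, 0, 0, 0], [0, 0, 2, 0, 0, 0], [0, 0, 1.5, 0, 0, 0], [0, 0, 0.8, 0, 0, 0]]]}}

```text
clock: 22.9
eef_pos: [0.428, -0.1881, 0.0428]
tool_rot: [-0.559, -3.091, 0.0]
wrist_force: [-0.1, 0.0, -0.3]
width: 0.995
finger_force: 0.0
```

{"fn": "step_arm", "kwargs": {"deltas": [[[0, 0, 0, 0, 0, 0], [0, 0, 0, 0, 0, 0], [0, 0, 0, 0, 0, 0], [0, 0, 0, 0, 0, 0], [0, 0, 0, 0, 0, 0]]]}}

```text
clock: 23.4
eef_pos: [0.4285, -0.1882, 0.0439]
tool_rot: [0.559, 3.091, 0.0]
wrist_force: [0.1, 0.5, 0.6]
width: 1.007
finger_force: 0.0
```

{"fn": "step_arm", "kwargs": {"deltas": [[[0, 0, 0, 0, 0, 0], [0, 0, 0, 0, 0, 0], [0, 0, 0, 0, 0, 0], [0, 0, 0, 0, 0, 0], [0, 0, 0, 0, 0, 0]]], "hand": 0}}

```text
clock: 23.9
eef_pos: [0.4287, -0.1887, 0.0441]
tool_rot: [0.559, 3.09, -0.0]
wrist_force: [-1.3, -1.4, 13.7]
width: 0.463
finger_force: 58.7
```

{"fn": "step_arm", "kwargs": {"deltas": [[[0, 0, 0, 0, 0, 0], [0, 0, 0, 0, 0, 0], [0, 0, 0, 0, 0, 0], [0, 0, 0, 0, 0, 0], [0, 0, 0, 0, 0, 0]]]}}

```text
clock: 24.4
eef_pos: [0.4287, -0.1887, 0.0441]
tool_rot: [0.559, 3.09, -0.0]
wrist_force: [-2.1, -1.5, 13.5]
width: 0.462
finger_force: 58.7
```

The opening of 0.462 means about 41 mm, so the tips are on the shoulder. Looking.

```bash
python3 - <<'E'
from h import *
from rig import cams
d=cams.get_image("wrist"); np.savez("w5.npz",**d); e=cams.get_image("scene"); np.savez("s5.npz",**e)
im=np.hstack([cv2.resize(d["frame"][160:420,150:490],(400,306)),cv2.resize(e["frame"][230:345,250:400],(400,306),interpolation=2)])
cv2.imwrite("pics/w5.png",im[:,:,::-1])
E
```

```text
(no output)
```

View pics/w5.png

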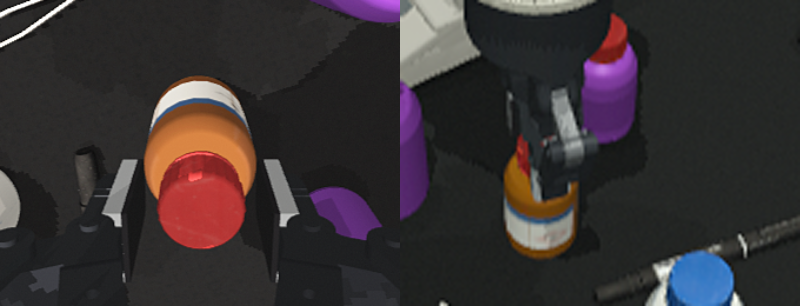

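```bash
python3 - <<'E'
from h import *
from scipy.spatial.transform import Rotation as R
for n,eef in(("w5",(.4287,-.1887,.0441)),("s5",(.4287,-.1887,.0441)),("w3",(.5754,-.3114,.0515))):
    d=dict(np.load(n+".npz"));P=cloud(d)
    q=(P.reshape(-1,3)-eef)@R.from_rotvec([.559,3.091,0]).as_matrix()
    f=cv2.cvtColor(d["frame"],cv2.COLOR_RGB2HSV).reshape(-1,3)
    m=(np.abs(q[:,0])<.02)&(np.abs(q[:,1])<.05)&(q[:,2]>-.08)&(q[:,2]<.04)&(f[:,1]<90)
    q=q[m]
    print(n,"tool z bins (far=-): count, y range of grey points")
    for z0 in np.arange(-.06,.03,.006):
        s=q[(q[:,2]>=z0)&(q[:,2]<z0+.006)]
        if len(s)>4: print(round(z0,3),len(s),"y",s[:,1].min().round(3),s[:,1].max().round(3),"x",s[:,0].min().round(3),s[:,0].max().round(3), "n|y|>.016:",(np.abs(s[:,1])>.016).sum())
E
```

```text
w5 tool z bins (far=-): count, y range of grey points
-0.06 961 y -0.033 0.033 x -0.01 0.013 n|y|>.016: 961
-0.054 872 y -0.033 0.033 x -0.011 0.013 n|y|>.016: 872
-0.048 759 y -0.033 0.033 x -0.011 0.013 n|y|>.016: 758
-0.042 687 y -0.033 0.033 x -0.01 0.013 n|y|>.016: 686
-0.036 358 y -0.031 0.032 x -0.01 0.013 n|y|>.016: 358
-0.03 25 y -0.02 0.02 x -0.003 0.009 n|y|>.016: 25
-0.006 31 y -0.021 0.021 x 0.006 0.02 n|y|>.016: 20
-0.0 74 y -0.021 0.021 x 0.006 0.02 n|y|>.016: 37
0.006 125 y -0.021 0.02 x 0.008 0.02 n|y|>.016: 46
0.012 113 y -0.021 0.02 x 0.008 0.02 n|y|>.016: 43
0.018 93 y -0.021 0.02 x 0.007 0.02 n|y|>.016: 34
0.024 101 y -0.021 0.02 x 0.007 0.02 n|y|>.016: 40
s5 tool z bins (far=-): count, y range of grey points
-0.06 14 y -0.026 0.028 x 0.01 0.013 n|y|>.016: 14
-0.054 19 y -0.033 0.023 x -0.005 0.013 n|y|>.016: 19
-0.048 33 y -0.033 0.024 x -0.004 0.013 n|y|>.016: 30
-0.042 35 y -0.032 0.024 x -0.009 0.013 n|y|>.016: 35
-0.036 15 y -0.026 0.023 x -0.008 0.013 n|y|>.016: 15
-0.006 7 y -0.022 -0.014 x -0.013 0.017 n|y|>.016: 5
-0.0 21 y -0.022 -0.011 x -0.013 0.02 n|
[... 309 characters left out ...]
 0.013 n|y|>.016: 0
-0.054 642 y -0.013 0.014 x 0.007 0.013 n|y|>.016: 0
-0.048 570 y -0.014 0.014 x 0.007 0.013 n|y|>.016: 0
-0.042 481 y -0.013 0.014 x 0.007 0.013 n|y|>.016: 0
-0.036 255 y -0.012 0.012 x 0.007 0.013 n|y|>.016: 0
-0.03 53 y -0.011 0.008 x 0.003 0.012 n|y|>.016: 0
-0.024 446 y -0.013 0.009 x 0.001 0.012 n|y|>.016: 0
-0.018 235 y -0.013 0.009 x 0.002 0.012 n|y|>.016: 0
-0.012 111 y -0.013 0.009 x 0.002 0.012 n|y|>.016: 0
-0.006 9 y -0.009 0.008 x 0.003 0.009 n|y|>.016: 0
0.006 117 y -0.011 0.008 x 0.001 0.011 n|y|>.016: 0
0.012 139 y -0.012 0.008 x 0.002 0.011 n|y|>.016: 0
0.018 132 y -0.011 0.008 x 0.003 0.011 n|y|>.016: 0
0.024 119 y -0.011 0.008 x 0.002 0.011 n|y|>.016: 0
```

The tips, at z ≈ 0.07–0.076, are still catching the shoulder. The bottle is upright. I'll open, raise 7 mm and regrip on the cap only.

{"fn": "step_arm", "kwargs": {"deltas": [[[0, 0, 0, 0, 0, 0], [0, 0, 0, 0, 0, 0], [0, 0, -0.3, 0, 0, 0], [0, 0, -0.4, 0, 0, 0], [0, 0, 0, 0, 0, 0]]], "hand": 1}}

```text
clock: 25.0
eef_pos: [0.4285, -0.1883, 0.0511]
tool_rot: [0.559, 3.091, -0.0]
wrist_force: [-0.4, -0.6, -0.5]
width: 1.004
finger_force: 0.0
```

{"fn": "step_arm", "kwargs": {"deltas": [[[0, 0, 0, 0, 0, 0], [0, 0, 0, 0, 0, 0], [0, 0, 0, 0, 0, 0], [0, 0, 0, 0, 0, 0], [0, 0, 0, 0, 0, 0]]], "hand": 0}}

```text
clock: 25.5
eef_pos: [0.4284, -0.1885, 0.0507]
tool_rot: [0.559, 3.091, -0.0]
wrist_force: [-0.9, -0.4, 4.5]
width: 0.307
finger_force: 58.6
```

{"fn": "step_arm", "kwargs": {"deltas": [[[0, 0, 0, 0, 0, 0], [0, 0, 0, 0, 0, 0], [0, 0, 0, 0, 0, 0], [0, 0, 0, 0, 0, 0], [0, 0, 0, 0, 0, 0]]]}}

```text
clock: 26.0
eef_pos: [0.4284, -0.1885, 0.0507]
tool_rot: [0.559, 3.091, -0.0]
wrist_force: [0.6, -0.9, 6.3]
width: 0.309
finger_force: 58.6
```

The cap is gripped (opening 0.308 ≈ 29 mm). Carrying it to the 54 well.

{"fn": "step_arm", "kwargs": {"deltas": [[[0, 0, -2, 0, 0, 0], [0, 0, -3.5, 0, 0, 0], [0, 0, -3.5, 0, 0, 0], [0, 0, -3.5, 0, 0, 0], [0, 0, -3.5, 0, 0, 0]]]}}

```text
clock: 26.5
eef_pos: [0.4278, -0.1882, 0.2118]
tool_rot: [-0.559, -3.091, 0.0]
wrist_force: [0.6, -0.6, -0.5]
width: 0.305
finger_force: 59.3
```

{"fn": "step_arm", "kwargs": {"deltas": [[[-0.8, 1.62, 0, 0, 0, 0], [-1.59, 3.24, 0, 0, 0, 0], [-1.59, 3.24, 0, 0, 0, 0], [-1.59, 3.24, 0, 0, 0, 0], [-1.59, 3.24, 0, 0, 0, 0]]]}}

```text
clock: 27.0
eef_pos: [0.5472, -0.075, 0.2095]
tool_rot: [-0.558, -3.091, -0.0]
wrist_force: [0.3, 0.6, -1.4]
width: 0.307
finger_force: 59.4
```

{"fn": "step_arm", "kwargs": {"deltas": [[[-1.59, 3.24, 0, 0, 0, 0], [-1.59, 3.24, 0, 0, 0, 0], [-0.8, 1.6, 0, 0, 0, 0], [0, 0, 0, 0, 0, 0], [0, 0, 0, 0, 0, 0]]]}}

```text
clock: 27.5
eef_pos: [0.6115, -0.015, 0.2094]
tool_rot: [-0.559, -3.09, 0.001]
wrist_force: [-0.1, -0.9, -0.8]
width: 0.307
finger_force: 59.4
```

{"fn": "step_arm", "kwargs": {"deltas": [[[0, 0, 1, 0, 0, 0], [0, 0, 1, 0, 0, 0], [0, 0, 1, 0, 0, 0], [0, 0, 1, 0, 0, 0], [0, 0, 0, 0, 0, 0]]]}}

```text
clock: 28.0
eef_pos: [0.6111, -0.015, 0.1688]
tool_rot: [-0.559, -3.089, 0.001]
wrist_force: [0.3, -0.4, -2.0]
width: 0.305
finger_force: 59.4
```

```bash
python3 - <<'E'
from h import *
togo(.612,-.0153,.0987)
held(.612,-.0153,.044,.122,.175)
E
```

```text
clock 28.0 at [ 0.6111 -0.015   0.1688] tool cm: [-0.11  0.02  7.01] F [ 0.3 -0.4 -2. ]
wrist (0.122, 0.148) 787 axis [ 0.611  -0.0159]
wrist (0.148, 0.175) 1302 axis [ 0.6113 -0.0156]
scene (0.122, 0.148) 285 axis [ 0.6116 -0.0144]
scene (0.148, 0.175) 309 axis [ 0.6116 -0.0141]
```

Upright and centred (scene axis (0.6116, −0.0144) against the well at (0.6116, −0.0151)). Lowering it.

{"fn": "step_arm", "kwargs": {"deltas": [[[0, 0, 1, 0, 0, 0], [0, 0, 1, 0, 0, 0], [0, 0, 1, 0, 0, 0], [0, 0, 1, 0, 0, 0], [0, 0, 0.8, 0, 0, 0]]]}}

```text
clock: 28.6
eef_pos: [0.6116, -0.015, 0.1213]
tool_rot: [-0.559, -3.091, 0.001]
wrist_force: [-0.1, -0.1, -0.4]
width: 0.308
finger_force: 59.4
```

{"fn": "step_arm", "kwargs": {"deltas": [[[0, 0, 0.8, 0, 0, 0], [0, 0, 0.7, 0, 0, 0], [0, 0, 0.4, 0, 0, 0], [0, 0, 0.2, 0, 0, 0], [0, 0, 0, 0, 0, 0]]]}}

```text
clock: 29.1
eef_pos: [0.6119, -0.015, 0.1014]
tool_rot: [-0.559, -3.091, 0.0]
wrist_force: [-0.9, -0.4, -0.9]
width: 0.31
finger_force: 59.4
```

{"fn": "step_arm", "kwargs": {"deltas": [[[0, 0, 0.1, 0, 0, 0], [0, 0, 0, 0, 0, 0], [0, 0, 0, 0, 0, 0], [0, 0, 0, 0, 0, 0], [0, 0, 0, 0, 0, 0]]]}}

```text
clock: 29.6
eef_pos: [0.6119, -0.015, 0.1006]
tool_rot: [0.559, 3.091, -0.0]
wrist_force: [0.8, -0.2, -1.0]
width: 0.307
finger_force: 59.4
```

{"fn": "step_arm", "kwargs": {"deltas": [[[0, 0, 0.1, 0, 0, 0], [0, 0, 0.08, 0, 0, 0], [0, 0, 0, 0, 0, 0], [0, 0, 0, 0, 0, 0], [0, 0, 0, 0, 0, 0]]]}}

```text
clock: 30.1
eef_pos: [0.612, -0.015, 0.0988]
tool_rot: [0.559, 3.091, -0.0]
wrist_force: [-0.3, -0.5, 2.3]
width: 0.305
finger_force: 59.9
```

{"fn": "step_arm", "kwargs": {"deltas": [[[0, 0, 0, 0, 0, 0], [0, 0, 0, 0, 0, 0], [0, 0, 0, 0, 0, 0], [0, 0, 0, 0, 0, 0], [0, 0, 0, 0, 0, 0]]], "hand": 1}}

```text
clock: 30.6
eef_pos: [0.6119, -0.0149, 0.0987]
tool_rot: [-0.559, -3.091, 0.0]
wrist_force: [-0.7, 0.6, 0.3]
width: 1.0
finger_force: 0.0
```

{"fn": "step_arm", "kwargs": {"deltas": [[[0, 0, 0, 0, 0, 0], [0, 0, -2, 0, 0, 0], [0, 0, -4, 0, 0, 0], [0, 0, -4, 0, 0, 0], [0, 0, -4, 0, 0, 0]]]}}

```text
clock: 31.1
eef_pos: [0.6116, -0.0151, 0.2403]
tool_rot: [-0.559, -3.091, 0.0]
wrist_force: [-0.2, -0.3, 0.7]
width: 1.002
finger_force: 0.0
```

```bash
python3 - <<'E'
from h import *
top(.612,-.015,.12,.16)
togo(.4313,-.3228,.076)
E
```

```text
wrist top 0.1392 [ 0.6112 -0.0161  0.1382]
scene top 0.1402 [ 0.6109 -0.0161  0.1384]
top top 0.1396 [ 0.6152 -0.0186  0.1378]
clock 31.25 at [ 0.613  -0.0151  0.2411] tool cm: [  6.3  -35.22  16.42] F [-0.4 -0.1 -0.7]
```

The brown bottle is seated: top at 0.138 as expected. Now the white bottle.

{"fn": "step_arm", "kwargs": {"deltas": [[[0.61, -3.52, 0, 0, 0, 0], [0.61, -3.52, 0, 0, 0, 0], [0.61, -3.52, 0, 0, 0, 0], [0.61, -3.52, 0, 0, 0, 0], [0.61, -3.52, 0, 0, 0, 0]]]}}

```text
clock: 31.75
eef_pos: [0.5204, -0.17, 0.2378]
tool_rot: [-0.559, -3.09, 0.0]
wrist_force: [0.3, -1.2, 0.3]
width: 1.001
finger_force: 0.0
```

{"fn": "step_arm", "kwargs": {"deltas": [[[0.61, -3.52, 0, 0, 0, 0], [0.61, -3.52, 1, 0, 0, 0], [0.61, -3.52, 1, 0, 0, 0], [0.61, -3.52, 2, 0, 0, 0], [0.61, -3.52, 2, 0, 0, 0]]]}}

```text
clock: 32.25
eef_pos: [0.4304, -0.3241, 0.1774]
tool_rot: [-0.559, -3.091, -0.0]
wrist_force: [1.0, -0.0, 0.1]
width: 1.003
finger_force: 0.0
```

{"fn": "step_arm", "kwargs": {"deltas": [[[0, 0, 1.5, 0, 0, 0], [0, 0, 1, 0, 0, 0], [0, 0, 0, 0, 0, 0], [0, 0, 0, 0, 0, 0], [0, 0, 0, 0, 0, 0]]]}}

```text
clock: 32.75
eef_pos: [0.4323, -0.3229, 0.1544]
tool_rot: [0.557, 3.091, -0.0]
wrist_force: [1.3, -0.4, 0.5]
width: 0.992
finger_force: 0.0
```

```bash
python3 - <<'E'
from h import *
togo(.4313,-.3228,.076)
top(.4313,-.3228,.1,.13)
E
```

```text
clock 32.75 at [ 0.4323 -0.3229  0.1544] tool cm: [ 0.1  -0.03  7.84] F [ 1.3 -0.4  0.5]
wrist top 0.1212 [ 0.4297 -0.3223  0.1202]
scene top 0.1221 [ 0.4296 -0.3218  0.1205]
top top 0.1216 [ 0.4252 -0.3182  0.1197]
```

{"fn": "step_arm", "kwargs": {"deltas": [[[0.15, 0, 2, 0, 0, 0], [0, 0, 2, 0, 0, 0], [0, 0, 2, 0, 0, 0], [0, 0, 1.3, 0, 0, 0], [0, 0, 0.5, 0, 0, 0]]]}}

```text
clock: 33.4
eef_pos: [0.4298, -0.3225, 0.0749]
tool_rot: [-0.559, -3.09, -0.0]
wrist_force: [0.0, -0.6, 0.2]
width: 1.0
finger_force: 0.0
```

{"fn": "step_arm", "kwargs": {"deltas": [[[0, 0, 0, 0, 0, 0], [0, 0, 0, 0, 0, 0], [0, 0, 0, 0, 0, 0], [0, 0, 0, 0, 0, 0], [0, 0, 0, 0, 0, 0]]]}}

```text
clock: 33.9
eef_pos: [0.4303, -0.3228, 0.0761]
tool_rot: [0.559, 3.091, -0.0]
wrist_force: [-0.2, -0.5, -0.1]
width: 0.999
finger_force: 0.0
```

{"fn": "step_arm", "kwargs": {"deltas": [[[0, 0, 0, 0, 0, 0], [0, 0, 0, 0, 0, 0], [0, 0, 0, 0, 0, 0], [0, 0, 0, 0, 0, 0], [0, 0, 0, 0, 0, 0]]], "hand": 0}}

```text
clock: 34.4
eef_pos: [0.4303, -0.3229, 0.0761]
tool_rot: [0.559, 3.091, -0.0]
wrist_force: [-1.2, 1.1, 8.0]
width: 0.376
finger_force: 58.9
```

{"fn": "step_arm", "kwargs": {"deltas": [[[0, 0, 0, 0, 0, 0], [0, 0, 0, 0, 0, 0], [0, 0, 0, 0, 0, 0], [0, 0, 0, 0, 0, 0], [0, 0, 0, 0, 0, 0]]]}}

```text
clock: 34.9
eef_pos: [0.4303, -0.3229, 0.0761]
tool_rot: [0.559, 3.091, -0.0]
wrist_force: [-0.2, 2.1, 7.6]
width: 0.376
finger_force: 58.9
```

The cap is gripped (0.376). Carrying it to the 66 well.

{"fn": "step_arm", "kwargs": {"deltas": [[[0, 0, -2, 0, 0, 0], [0, 0, -3.5, 0, 0, 0], [0, 0, -3.5, 0, 0, 0], [0, 0, -3.5, 0, 0, 0], [0, 0, -3.5, 0, 0, 0]]]}}

```text
clock: 35.4
eef_pos: [0.4297, -0.3227, 0.2371]
tool_rot: [-0.559, -3.091, 0.0]
wrist_force: [1.0, 0.9, -1.4]
width: 0.378
finger_force: 59.7
```

{"fn": "step_arm", "kwargs": {"deltas": [[[0.12, 1.83, 0, 0, 0, 0], [0.24, 3.67, 0, 0, 0, 0], [0.24, 3.67, 0, 0, 0, 0], [0.24, 3.67, 0, 0, 0, 0], [0.24, 3.67, 0, 0, 0, 0]]]}}

```text
clock: 35.9
eef_pos: [0.4779, -0.1628, 0.2357]
tool_rot: [0.559, 3.091, 0.0]
wrist_force: [1.6, -0.2, -1.4]
width: 0.376
finger_force: 59.9
```

{"fn": "step_arm", "kwargs": {"deltas": [[[0.24, 3.67, 0, 0, 0, 0], [0.24, 3.67, 0, 0, 0, 0], [0.24, 3.67, 0, 0, 0, 0], [0.24, 3.67, 0, 0, 0, 0], [0.12, 1.84, 0, 0, 0, 0]]]}}

```text
clock: 36.4
eef_pos: [0.5259, -0.0025, 0.2355]
tool_rot: [-0.554, -3.092, -0.0]
wrist_force: [0.2, -0.6, -1.3]
width: 0.375
finger_force: 59.9
```

{"fn": "step_arm", "kwargs": {"deltas": [[[0, 0, 0, 0, 0, 0], [0, 0, 1, 0, 0, 0], [0, 0, 1, 0, 0, 0], [0, 0, 1, 0, 0, 0], [0, 0, 0, 0, 0, 0]]]}}

```text
clock: 36.9
eef_pos: [0.5245, -0.0065, 0.204]
tool_rot: [-0.56, -3.089, 0.002]
wrist_force: [-0.9, 0.1, -0.3]
width: 0.374
finger_force: 59.9
```

```bash
python3 - <<'E'
from h import *
togo(.5258,-.006,.1241)
held(.5258,-.006,.056,.135,.20)
E
```

```text
clock 36.9 at [ 0.5245 -0.0065  0.204 ] tool cm: [-0.12  0.1   7.99] F [-0.9  0.1 -0.3]
wrist (0.135, 0.168) 821 axis [ 0.5249 -0.0065]
wrist (0.168, 0.2) 1374 axis [ 0.525  -0.0066]
scene (0.135, 0.168) 478 axis [ 0.5254 -0.0049]
scene (0.168, 0.2) 535 axis [ 0.5253 -0.0051]
```

Centred to within 1.5 mm. Lowering it.

{"fn": "step_arm", "kwargs": {"deltas": [[[0, 0, 1.2, 0, 0, 0], [0, 0, 1.2, 0, 0, 0], [0, 0, 1.2, 0, 0, 0], [0, 0, 1.2, 0, 0, 0], [0, 0, 1, 0, 0, 0]]]}}

```text
clock: 37.5
eef_pos: [0.5252, -0.0059, 0.1463]
tool_rot: [-0.559, -3.091, 0.001]
wrist_force: [-0.1, 0.5, -0.6]
width: 0.373
finger_force: 59.9
```

{"fn": "step_arm", "kwargs": {"deltas": [[[0, 0, 0.8, 0, 0, 0], [0, 0, 0.7, 0, 0, 0], [0, 0, 0.4, 0, 0, 0], [0, 0, 0.2, 0, 0, 0], [0, 0, 0, 0, 0, 0]]]}}

```text
clock: 38.0
eef_pos: [0.5256, -0.0059, 0.1267]
tool_rot: [0.559, 3.091, -0.0]
wrist_force: [0.4, 0.5, -1.6]
width: 0.379
finger_force: 59.9
```

{"fn": "step_arm", "kwargs": {"deltas": [[[0, 0, 0, 0, 0, 0], [0, 0, 0, 0, 0, 0], [0, 0, 0, 0, 0, 0], [0, 0, 0, 0, 0, 0], [0, 0, 0, 0, 0, 0]]]}}

```text
clock: 38.5
eef_pos: [0.5256, -0.0058, 0.1268]
tool_rot: [0.559, 3.091, -0.0]
wrist_force: [0.2, -0.5, -0.9]
width: 0.377
finger_force: 59.9
```

{"fn": "step_arm", "kwargs": {"deltas": [[[0, 0, 0.1, 0, 0, 0], [0, 0, 0.1, 0, 0, 0], [0, 0, 0.06, 0, 0, 0], [0, 0, 0, 0, 0, 0], [0, 0, 0, 0, 0, 0]]]}}

```text
clock: 39.0
eef_pos: [0.5255, -0.0058, 0.1241]
tool_rot: [0.559, 3.091, -0.0]
wrist_force: [0.3, 0.1, 0.6]
width: 0.372
finger_force: 60.2
```

{"fn": "step_arm", "kwargs": {"deltas": [[[0, 0, 0, 0, 0, 0], [0, 0, 0, 0, 0, 0], [0, 0, 0, 0, 0, 0], [0, 0, 0, 0, 0, 0], [0, 0, 0, 0, 0, 0]]], "hand": 1}}

```text
clock: 39.5
eef_pos: [0.5255, -0.0059, 0.1241]
tool_rot: [0.559, 3.091, -0.0]
wrist_force: [-1.1, -0.0, -0.8]
width: 0.998
finger_force: 0.0
```

{"fn": "step_arm", "kwargs": {"deltas": [[[0, 0, 0, 0, 0, 0], [0, 0, -2, 0, 0, 0], [0, 0, -4, 0, 0, 0], [0, 0, -4, 0, 0, 0], [0, 0, -4, 0, 0, 0]]]}}

```text
clock: 40.0
eef_pos: [0.5253, -0.006, 0.2657]
tool_rot: [-0.56, -3.091, 0.0]
wrist_force: [0.8, 1.4, -0.5]
width: 1.001
finger_force: 0.0
```

{"fn": "step_arm", "kwargs": {"deltas": [[[3, -3, 0, 0, 0, 0], [3, -3, 0, 0, 0, 0], [3, -3, 0, 0, 0, 0], [0, 0, 0, 0, 0, 0], [0, 0, 0, 0, 0, 0]]]}}

```text
clock: 40.5
eef_pos: [0.4097, -0.0586, 0.2646]
tool_rot: [0.559, 3.09, 0.003]
wrist_force: [-0.4, 0.4, 0.2]
width: 1.001
finger_force: 0.0
```

```bash
python3 - <<'E'
from h import *
from rig import cams
for n,x,y,a,b in(("white",.526,-.006,.14,.18),("vial",.535,.08,.095,.135),("tube",.62,.071,.13,.18),("brown",.612,-.015,.11,.15)):
    print(n); top(x,y,a,b)
e=cams.get_image("scene"); t=cams.get_image("top")
im=np.hstack([cv2.resize(e["frame"][60:260,180:447],(400,300)),cv2.resize(t["frame"][100:320,100:393],(400,300))])
cv2.imwrite("pics/end.png",im[:,:,::-1])
E
```

```text
white
wrist top 0.1689 [ 0.5219 -0.0132  0.1679]
scene top 0.1699 [ 0.5249 -0.0064  0.1685]
top top 0.1698 [ 0.5297 -0.0081  0.1679]
vial
wrist top 0.1238 [0.5334 0.0781 0.1228]
scene top 0.1248 [0.5336 0.0784 0.1234]
top top 0.1246 [0.5384 0.0758 0.1227]
tube
wrist top 0.1633 [0.6066 0.0784 0.1619]
scene top 0.1658 [0.6189 0.0714 0.1644]
top top 0.1654 [0.6239 0.0689 0.1635]
brown
wrist top 0.1388 [ 0.6099 -0.0169  0.1379]
scene top 0.1398 [ 0.6106 -0.0166  0.1384]
top top 0.1395 [ 0.6154 -0.0185  0.1378]
```

View pics/end.png

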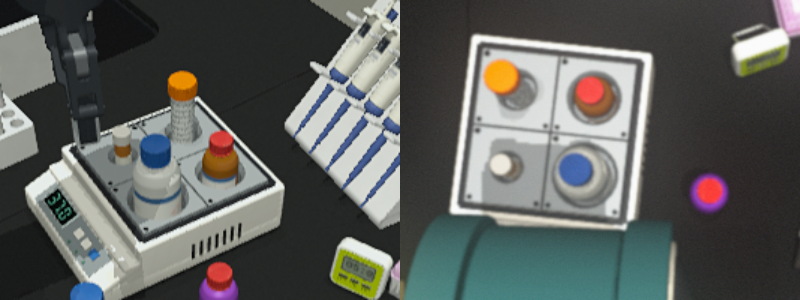

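All four vessels stand upright in their wells: white (155,180), vial (122,145), tube (182,105) and brown (220,160). Their tops are at 0.168, 0.123, 0.164 and 0.138, matching the floor-plus-height values, and the gripper is clear of them. Handing in.

```bash
python3 -c "
from rig import workorder
print(workorder.hand_in())"
```

```text
the job is handed in; nothing more can be done
None
```

The vial, 50 ml tube, brown bottle and white bottle stand upright on the floors of the 29, 40, 54 and 66 mm wells respectively, and I handed the job in at about 41 s.

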